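# Hold the hand stamp on the gift box label

### The arm

A 7-joint arm with a two-finger parallel gripper is mounted at the origin on a cart in front of the work surface, level with it; the furniture and walls round the work are solid. World frame = base frame: x ahead of the robot, y to its left, z up, the work surface at z = 0. Lengths are in m, angles in rad, forces in N, time in s.
With the tool pointing down it reaches from about 0.425 to 1.025 m from the base axis. Payload 9.4 kg.
Tool frame: the origin (TCP) lies on the centre line of the jaws, within the pads' length; the fingertips stand 19 mm ahead of it and the grasp point (between the pads) is the TCP; x points along the fingers, y is the direction in which the jaws open and shut, and the axes are right-handed (so a half turn about x gives the same grasp; the last joint's range is limited). The gripper opens to 93 mm and grips with 3 to 60 N. Pads are 15 mm wide; open, the fingers measure 128 mm over their backs; the gripper's body (75 mm by 188 mm) begins 65 mm behind the grasp point.
Start: joints at [-1.184, 0.599, -0.003, 1.599, 0.002, 0.943, -0.08], TCP at [0.324, 0.648, 0.238] pointing down, gripper open.
Joint ranges: [-2.57, 2.57], [-0.35, 1.97], [-1.29, 1.29], [0.11, 2.56], [-1.05, 4.19], [0.11, 1.86], [-2.63, 2.63]. Speed limits (rad/s): [2.22, 2.22, 3.01, 3.01, 3.14, 3.14, 3.14].

### API

Orientations are given as a unit quaternion [x, y, z, w].
In Python, from bench import env, eyes gives the robot as it stands. Calls block until the motion is done:
- env.move_ptp(position, orientation): joint-space move of the TCP to a pose.
- env.move_straight(position, rot=None, feed=0.15): straight line of the TCP; rot=None keeps the orientation; feed is the mean speed in m/s.
- env.goto_joints(angles): joint-space move.
- env.let_go() and env.gripper_close(): open the fingers fully, or close them until they stop; the grip force is fixed at half the most.
- env.pause(seconds).
- env.inverse_kinematics(position, orientation): joint angles nearest the present ones, or None.
- env.get_obs(): the state.
- eyes.capture(name): name is "scene" or "top"; returns the picture (400x640x3 uint8, red, green, blue); there is no depth.
- eyes.camera_params(name): a dict with "fx", "fy", "cx", "cy" (pixels), "k1" (the pictures are not rectified: a ray, as slopes to the right and down, at radius r is drawn at 1 + k1 r^2 times it, then the intrinsics apply), "R" (3x3) and "t" (3): a world point X has camera coordinates R X + t. Camera axes: x right, y down, z forward; pixel columns grow to the right and rows downward; lengths in m; the calibration is good to about 2 mm. A picture is of the moment at which its call begins. camera_params takes no time and is no camera call.
A pose or a line that the arm cannot do raises env.IKError and nothing moves.
- env.finish_job(): hands the job in, once; it reports no verdict.
The state is a dict: "time": time; "qpos": joint angles; "joint_vel": joint speeds; "joint_efforts": joint torques, N m; "tcp_pos": TCP position; "tcp_rot": TCP orientation; "contact_force": force on the tool from outside, world axes, zero at the start; "wrist_torque": the same for the moment, N m; "finger_gap": finger opening in m.
Only numpy, scipy, OpenCV 4.12 (cv2) and the standard library are available. Lean on these libraries where they do the work, as an engineer would, in place of code of your own. Each camera call takes 0.05 s, during which the arm holds its last target. There are 200 camera calls.

### The job

Lay the gift box that has the framed paper label on the sprung stamping bed, flat, lengthwise and centred between the two wooden end stops, and let go of it. Then take the hand stamp by its handle and hold its brass foot flat on the label, upright, centred in the printed frame and square to it (long side of the foot along the long side of the frame, either way round), pressing gently until the bed has sunk about 4 mm and never all the way to its stop. Finish while still holding the stamp pressed like that, and leave the plain gift box, the foil roll and the rubbing block where they are.

Things in the scene. Friction and masses are not known exactly. Their poses are not given: they have to be found in the camera images.
- label_box: Navy lidded gift box, 62 (x) x 150 (y) x 34 (z) mm, about 0.09 kg, with a cream paper label and a brown card band on its lid. Origin at the centre of its underside, z up, y along its length. It may lie in either of two places, left or right of the bed; its twin without label lies in the other.
- label_mid (a point): Centre of the label on top of the box lid: 46 mm from the lid's centre along the box's +y, 34 mm above the underside. Label 42 x 50 mm with a thin printed frame, 32 mm (x) by 40 mm (y) inside. Axes as the box's.
- platen_mid (a point): Centre of the top of the stamping bed's floating platen, 28 mm above the table when up; y along its length, x across, z up. Platen 90 (x) x 200 (y) mm with a dark rubber sheet; two wooden end stops, 40 (x) x 14 (y) mm, 14 mm above the sheet, at y = -90 and +90 mm, leave 166 mm between them.
- bed: Grey base of the sprung stamping bed, 100 (x) x 210 (y) mm, 12 mm high, fixed to the table; the platen floats over it. Origin at the centre of its underside.
- platen (a joint): How far the platen has sunk straight down on its springs, m: 0 when up, 0.009 at the stop. The box's own weight does not sink it. With the box on it, it starts to sink at a downward push of about 2 N and then takes about 0.7 N more for each mm, so about 5 N at 4 mm.
- stamp: Hand stamp standing upright: brass foot 22 (x) x 30 (y) mm, 8 mm thick, under a turned wooden handle, widest 28 mm across, to a total height of 73 mm; 0.09 kg. Origin at the centre of the foot's underside, z up along the handle. Grip the handle around 45 to 60 mm above the foot's underside; it may be gripped from any side.
- plain_box: Navy gift box of the same size, without a label; to be left alone. Origin at the centre of its underside, y along its length.
- foil_roll: Spare roll of silver foil standing on its end, 52 mm across, 31 mm high; to be left alone. Origin at the centre of its underside.
- rub_block: White rubbing block in a card sleeve, 21 (x) x 50 (y) x 12 mm; to be left alone. Origin at the centre of its underside.
Not all that is in view belongs to the job. Leave any black or orange look-alike of the stamp alone.

How it is judged:
On the way:
1. the labelled box lies flat between the end stops of the bed and has been let go (x of label_box in the frame of platen_mid between -0.01 and 0.01 m and y of label_box in the frame of platen_mid between -0.012 and 0.012 m and z of label_box in the frame of platen_mid between -0.003 and 0.004 m and angle between the y axis of label_box and the y axis of platen_mid, either way round below 0.12 rad and angle between label_box's own z axis and vertical below 0.05 rad and contact force between the fingers and label_box below 0.2 N and linear speed of label_box below 0.02 m/s), for 0.2 s.
At the end, for the whole second after the job is handed in: Labelled box flat on the platen, within 10 mm across, 12 mm along and 0.12 rad, touched by the stamp only. Robot holds the stamp still on the label: within 7 mm of its centre, 0.10 rad of upright, 0.14 rad of square, pressing 1.5-12 N with the platen sunk 2 to 6.5 mm. No finger on box or bed (x of label_box in the frame of platen_mid between -0.01 and 0.01 m and y of label_box in the frame of platen_mid between -0.012 and 0.012 m and z of label_box in the frame of platen_mid between -0.003 and 0.004 m and angle between the y axis of label_box and the y axis of platen_mid, either way round below 0.12 rad and angle between label_box's own z axis and vertical below 0.05 rad and contact force between the fingers and label_box below 0.2 N and horizontal distance between stamp and label_mid below 0.007 m and z of stamp in the frame of label_mid between -0.003 and 0.003 m and angle between stamp's own z axis and vertical below 0.1 rad and angle between the y axis of stamp and the y axis of label_mid, either way round below 0.14 rad and value of joint platen between 0.002 and 0.0065 m and contact force between stamp and label_box between 1.5 and 12 N and contact force between the fingers and stamp above 2 N and contact force between the arm and label_box below 0.5 N and contact force between each of the arm, the fingers and bed below 0.5 N and contact force between stamp and bed below 0.2 N and linear speed of stamp below 0.01 m/s); the arm keeps its last pose, push and grip.
It fails at once if the platen is pushed down to its stop (value of joint platen above 0.0085 m).
It fails at once if the plain gift box is displaced by more than 15 mm (distance of plain_box from where it was at the start of the episode above 0.015 m).
It fails at once if the foil roll is displaced by more than 15 mm (distance of foil_roll from where it was at the start of the episode above 0.015 m).
It fails at once if the rubbing block is displaced by more than 15 mm (distance of rub_block from where it was at the start of the episode above 0.015 m).
It also fails if it takes over 54 s, if anything falls off the work surface, if the arm or the gripper's body presses on something with over 40 N, if the wrist force passes 120 N, or if a joint passes its speed limit or range.

## Working session

There is one attempt and no reset: what is moved stays moved. The work goes in short steps, each a Python script; the robot and the scene stay as the last script left them, time stands still between calls to the robot, and variables do not carry over. Pictures are saved under pics/ and viewed, on a budget of 10 in all, crops included, one or two more only if the job needs it, and the job is handed in when it is done.

```bash
ls; mkdir -p pics; python3 - <<'E'
from bench import env, eyes
import cv2, numpy as np
for n in ("scene","top"):
    im=eyes.capture(n); cv2.imwrite(f"pics/{n}0.png",im[:,:,::-1]); 
    p=eyes.camera_params(n); print(n,{k:np.round(v,4).tolist() for k,v in p.items()})
print(env.get_obs())
E
```

```text
pics
scene {'fx': 372.3708, 'fy': 372.3708, 'cx': 322.0207, 'cy': 201.1498, 'k1': -0.0574, 'R': [[0.6415, -0.7669, 0.0164], [-0.2963, -0.2674, -0.9169], [0.7076, 0.5834, -0.3988]], 't': [-0.3184, 0.1963, 0.7265]}
top {'fx': 454.596, 'fy': 454.596, 'cx': 321.4425, 'cy': 200.3193, 'k1': -0.0081, 'R': [[0.0421, -0.9991, 0.0031], [-0.9782, -0.0418, -0.2032], [0.2032, 0.0055, -0.9791]], 't': [-0.0095, 0.5174, 1.3373]}
{'time': 0.1, 'qpos': array([-1.18371402,  0.60006892, -0.00254302,  1.60002432,  0.00183662,
        0.94290461, -0.07979526]), 'joint_vel': array([ 3.99352216e-04, -1.96848880e-03, -9.47637584e-05, -1.71981450e-03,
        1.42265339e-03,  4.85782315e-04,  8.31037726e-04]), 'joint_efforts': array([ 6.37481149e-03, -7.66564465e+01,  1.50279868e+00, -2.52932882e+01,
       -5.22374210e-02,  1.37471018e-02,  8.69586574e-05]), 'tcp_pos': array([0.32415699, 0.64804978, 0.23683826]), 'tcp_rot': array([ 0.1619842 ,  0.6882448 , -0.16297   ,  0.68812862]), 'contact_force': array([-0.47625391,  0.55371494, -0.28199478]), 'wrist_torque': array([-0.01152707, -0.02485683, -0.02109395]), 'finger_gap': 0.09296181322031473}
```

View pics/top0.png

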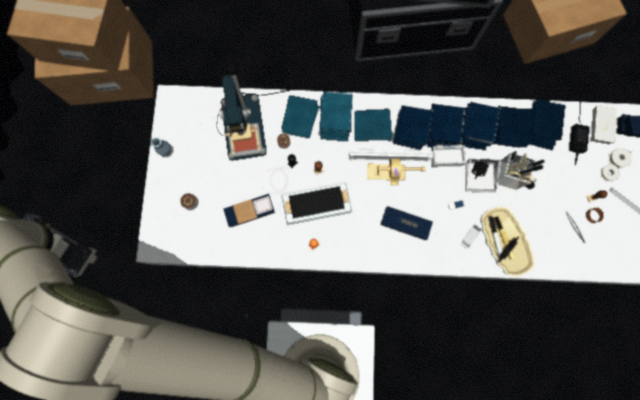

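View pics/scene0.png

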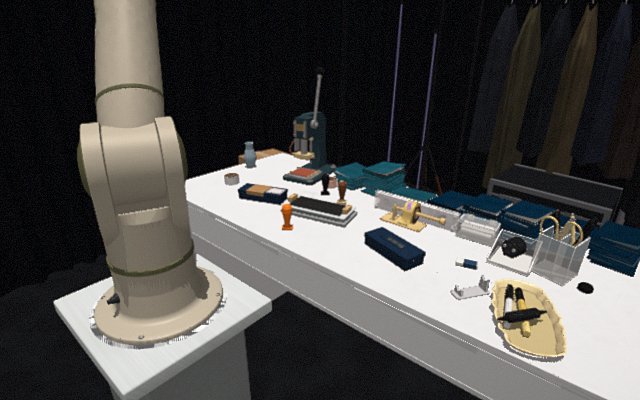

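```bash
cat > h.py <<'E'
import numpy as np, cv2
from scipy.spatial.transform import Rotation as Rn
def ray(n,uv):
    from bench import eyes
    p=eyes.camera_params(n); R=np.array(p["R"]);t=np.array(p["t"])
    d=np.array([(uv[0]-p["cx"])/p["fx"],(uv[1]-p["cy"])/p["fy"]]); s=d.copy()
    for _ in range(10): s=d/(1+p["k1"]*(s@s))
    return -R.T@t, R.T@np.array([*s,1])
def onz(n,uv,z):
    c,d=ray(n,uv); return c+d*(z-c[2])/d[2]
def proj(n,X):
    from bench import eyes
    p=eyes.camera_params(n); c=np.array(p["R"])@X+p["t"]; s=c[:2]/c[2]; s=s*(1+p["k1"]*(s@s))
    return np.array([s[0]*p["fx"]+p["cx"],s[1]*p["fy"]+p["cy"]])
def tri(u1,u2,a="top",b="scene"):
    c1,d1=ray(a,u1);c2,d2=ray(b,u2)
    s=np.linalg.lstsq(np.c_[d1,-d2],c2-c1,rcond=None)[0]
    return (c1+s[0]*d1+c2+s[1]*d2)/2, np.linalg.norm(c1+s[0]*d1-c2-s[1]*d2)
def down(yaw):
    "tool x down, jaw (tool y) axis at yaw in world xy"
    x=np.array([0,0,-1.]);y=np.array([np.cos(yaw),np.sin(yaw),0]);z=np.cross(x,y)
    return Rn.from_matrix(np.c_[x,y,z]).as_quat()
E
python3 - <<'E'
from h import *
top=cv2.imread("pics/top0.png");sc=cv2.imread("pics/scene0.png")
a=cv2.resize(top[120:260,180:360],None,fx=4,fy=4,interpolation=cv2.INTER_CUBIC)[:,:]
b=cv2.resize(sc[150:240,220:370],None,fx=5,fy=5,interpolation=cv2.INTER_CUBIC)
cv2.imwrite("pics/a.png",a);cv2.imwrite("pics/b.png",b)
for n,uv,z in [("box",(249,210),.034),("bed",(317,203),.028),("stamp",(318,166),.073),("black",(292,160),.073),("orange",(313,243),.073),("foil",(189,201),.031),("plain",(407,222),.034),("rub",(457,204),.012)]: print(n,onz("top",uv,z).round(3))
E
```

```text
box [0.481 0.235 0.034]
bed [0.513 0.026 0.028]
stamp [0.62  0.027 0.073]
black [0.636 0.108 0.073]
orange [0.383 0.032 0.073]
foil [0.502 0.424 0.031]
plain [ 0.465 -0.253  0.034]
rub [ 0.532 -0.415  0.012]
```

View pics/a.png

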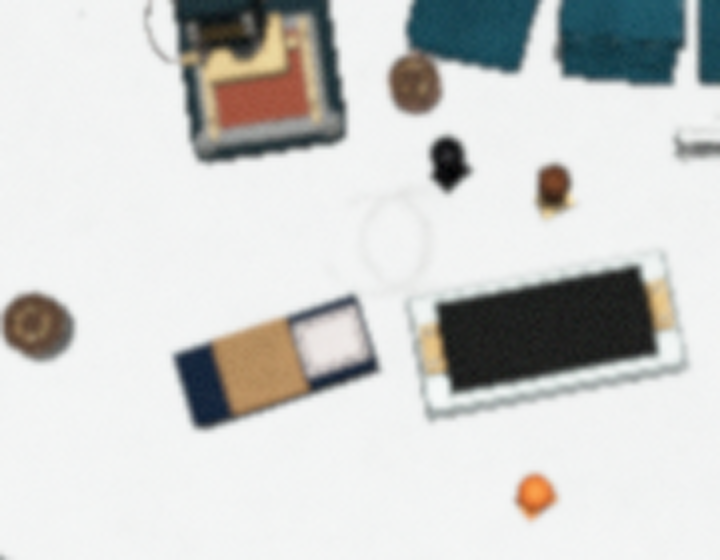

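View pics/b.png

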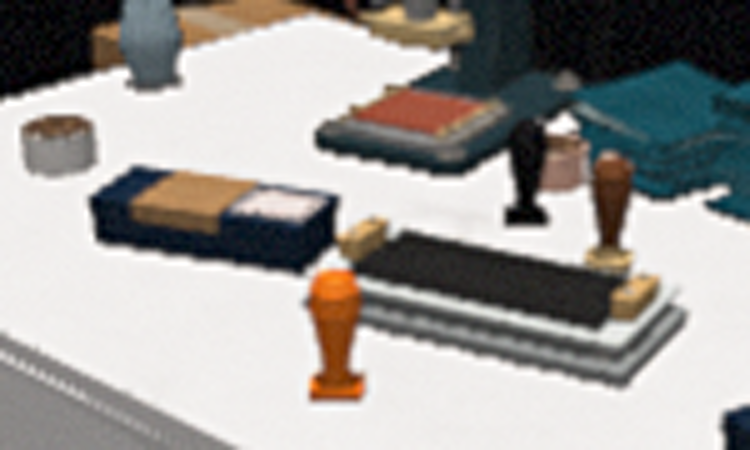

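Candidates for the stamp: brown handle with brass foot, top (318,166) / scene (342,188). The black one at (292,160) and the orange one at (313,243) are look-alikes. The brown discs at (190,201) and (284,140) are rolls.
Candidates for the box: the navy box with label and band at top (249,210), label at its right end (263,204). The navy box at (407,222) has no label. The close crop confirms both choices (brown/brass stamp, and the left box).

```bash
cat > m.py <<'E'
from h import *
def rectw(n,mask,z):
    cs,_=cv2.findContours(mask.astype(np.uint8),0,2); c=max(cs,key=cv2.contourArea)
    w=np.array([onz(n,p[0],z)[:2] for p in c]); r=cv2.minAreaRect((w*1000).astype(np.float32))
    b=cv2.boxPoints(r); e=max((b[1]-b[0],b[2]-b[1]),key=np.linalg.norm)
    m=cv2.moments(mask.astype(np.uint8)*cv2.drawContours(np.zeros(mask.shape,np.uint8),[c],-1,1,-1),True)
    return np.array(r[0])/1000,sorted(r[1]),np.arctan2(e[1],e[0])%np.pi,onz(n,(m["m10"]/m["m00"],m["m01"]/m["m00"]),z)[:2]
def win(m,x0,x1,y0,y1):
    o=np.zeros_like(m);o[y0:y1,x0:x1]=m[y0:y1,x0:x1];return o
E
python3 - <<'E'
from m import *
im=cv2.imread("pics/top0.png"); h=cv2.cvtColor(im,cv2.COLOR_BGR2HSV);H,S,V=cv2.split(h)
print("box all",rectw("top",win((S>70)|(V<120),215,282,185,232),.034))
tan=(H>8)&(H<25)&(S>80)&(V>90)
print("band",rectw("top",win(tan,215,282,185,232),.034))
navy=win((S>70)|(V<150),215,282,185,232).astype(np.uint8)
cs,hi=cv2.findContours(navy,cv2.RETR_CCOMP,cv2.CHAIN_APPROX_NONE)
lab=np.zeros_like(navy)
for c,k in zip(cs,hi[0]):
    if k[3]>=0 and cv2.contourArea(c)>30: cv2.drawContours(lab,[c],-1,1,-1)
print("label",rectw("top",lab,.034))
print("sheet",rectw("top",win(V<70,280,356,180,225),.028))
st=win(tan|((S>90)&(V<150)),305,330,155,180); br=win((H>12)&(H<35)&(S>60)&(V>130),305,330,155,180); dk=win((V<130)&(S>60),305,330,155,180)
print("knob",rectw("top",dk,.065)); print("brass",rectw("top",br,.008))
s=cv2.imread("pics/scene0.png"); hs=cv2.cvtColor(s,cv2.COLOR_BGR2HSV)
d=win((hs[...,1]>60)&(hs[...,2]<150),334,350,178,204); ys,xs=np.nonzero(d); print("scene handle px",xs.min(),xs.max(),ys.min(),ys.max(),xs.mean(),ys.mean())
print("knob tri", tri(np.mean(np.argwhere(dk)[:,::-1],0),(xs[ys<190].mean(),ys[ys<190].mean())))
E
```

```text
box all (array([0.48084464, 0.23611191]), [62.055442810058594, 145.085205078125], np.float32(1.9421431), array([0.47300335, 0.25226538]))
band (array([0.47617184, 0.24802309]), [59.98249816894531, 60.053165435791016], np.float32(1.9450183), array([0.47635443, 0.24829248]))Traceback (most recent call last):
  File "<stdin>", line 11, in <module>
  File "m.py", line 3, in rectw
    cs,_=cv2.findContours(mask.astype(np.uint8),0,2); c=max(cs,key=cv2.contourArea)
                                                        ~~~^^^^^^^^^^^^^^^^^^^^^^^^
ValueError: max() iterable argument is empty
```

```bash
python3 - <<'E'
from m import *
im=cv2.imread("pics/top0.png"); h=cv2.cvtColor(im,cv2.COLOR_BGR2HSV);H,S,V=cv2.split(h)
print("sheet",rectw("top",win(V<70,280,356,180,225),.028))
br=win((H>12)&(H<35)&(S>60)&(V>130),305,330,155,180); dk=win((V<130)&(S>60),305,330,155,180)
print("knob",rectw("top",dk,.065)); print("brass",br.sum(),np.argwhere(br).mean(0))
s=cv2.imread("pics/scene0.png"); hs=cv2.cvtColor(s,cv2.COLOR_BGR2HSV)
d=win((hs[...,1]>60)&(hs[...,2]<150),334,350,178,198); ys,xs=np.nonzero(d); print("scene handle px",xs.min(),xs.max(),ys.min(),ys.max())
print("knob tri", tri(np.mean(np.argwhere(dk)[:,::-1],0),(xs[ys<190].mean(),ys[ys<190].mean())))
from bench import env
q=down(1.943-np.pi/2)
for p,y in [((.481,.236,.12),.372),((.513,.026,.12),.13),((.62,.03,.057),.1)]:
  for k in (0,np.pi): 
    a=env.inverse_kinematics(np.array(p),down(y+k)); print(p,k,None if a is None else np.round(a,2))
E
```

```text
sheet (array([0.51753082, 0.02835902]), [67.31011962890625, 160.87307739257812], np.float32(1.8138906), array([0.51726901, 0.0289338 ]))
knob (array([0.62070807, 0.02744003]), [18.50482940673828, 28.753366470336914], np.float32(0.042965032), array([0.62086458, 0.02805516]))
brass 12 [170.83333333 318.83333333]
scene handle px 334 349 178 197
knob tri (array([0.62193795, 0.0264696 , 0.06618501]), np.float64(0.004153499202721713))
(0.481, 0.236, 0.12) 0 [-0.64  0.55  0.12  2.14 -0.14  0.46 -0.05]
(0.481, 0.236, 0.12) 3.141592653589793 [-0.15  0.61 -0.6   2.11  0.61  0.6   2.33]
(0.513, 0.026, 0.12) 0 [-0.3   0.54  0.2   2.19 -0.24  0.43  0.22]
(0.513, 0.026, 0.12) 3.141592653589793 [ 0.22  0.58 -0.54  2.16  0.57  0.55  2.52]
(0.62, 0.03, 0.057) 0 [-0.25  0.72  0.17  1.98 -0.25  0.46  0.2 ]
(0.62, 0.03, 0.057) 3.141592653589793 [ 0.2   0.77 -0.53  1.95  0.66  0.61  2.48]
```

```bash
python3 - <<'E'
from h import *
from bench import env,eyes
q=down(1.943-np.pi/2)
env.move_ptp([.481,.236,.15],q)
env.move_straight([.481,.236,.024],feed=.1)
print(env.get_obs()["contact_force"])
env.gripper_close(); o=env.get_obs(); print(o["finger_gap"],o["tcp_pos"],o["time"])
env.move_straight([.481,.236,.13],feed=.12)
q2=down(1.814-np.pi/2)
env.move_straight([.5175,.0287,.13],q2,feed=.15)
o=env.get_obs(); print(o["finger_gap"],o["contact_force"],o["tcp_pos"])
env.move_straight([.5175,.0287,.066],feed=.08)
for n in ("top","scene"): cv2.imwrite(f"pics/{n}1.png",eyes.capture(n)[:,:,::-1])
t=cv2.imread("pics/top1.png")[120:260,230:410];s=cv2.imread("pics/scene1.png")[150:260,240:390]
cv2.imwrite("pics/c1.png",np.vstack([cv2.resize(t,(540,300+0)),cv2.resize(s,(540,300))]))
print(env.get_obs()["time"])
E
```

```text
[-0.03070552  0.32467095  0.52965458]
0.06191651597272019 [0.48110738 0.2360642  0.02410766] 3.7583
0.06154005915008047 [-0.33587941  1.08291933 -1.04102687] [0.51738629 0.02956413 0.12994648]
7.3917
```

View pics/c1.png

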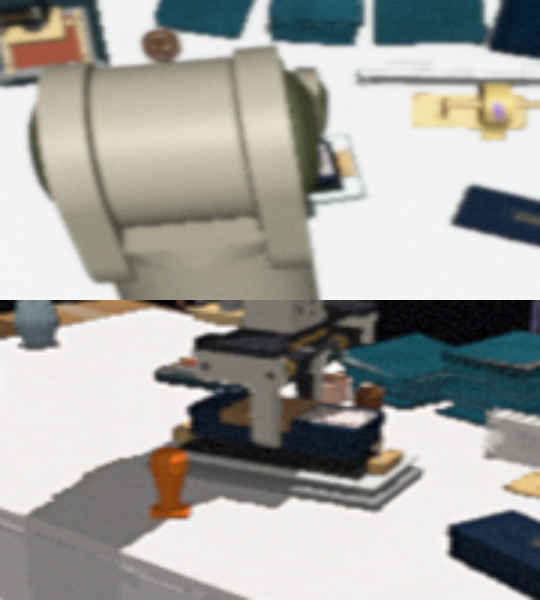

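The box hangs level over the bed between the end stops (scene about (318,272)), and the brown stamp stands untouched behind it. I'll lower the box and release it.

```bash
python3 - <<'E'
from h import *
from bench import env,eyes
for z in (.058,.0545,.053,.052):
    env.move_straight([.5175,.0287,z],feed=.03); f=env.get_obs()["contact_force"]; print(z,f.round(2))
    if f[2]>1.5: break
env.let_go(); env.pause(.3)
o=env.get_obs(); print(o["contact_force"],o["finger_gap"])
env.move_straight([.5175,.0287,.16],feed=.15)
env.move_ptp([.45,.33,.30],down(.3))
for n in ("top","scene"): cv2.imwrite(f"pics/{n}2.png",eyes.capture(n)[:,:,::-1])
t=cv2.imread("pics/top2.png")[140:240,270:370];s=cv2.imread("pics/scene2.png")[160:240,270:370]
cv2.imwrite("pics/c2.png",np.hstack([cv2.resize(t,(400,400),interpolation=2),cv2.resize(s,(400,400),interpolation=2)]))
print(env.get_obs()["time"])
E
```

```text
0.058 [ 0.12 -0.5  -0.05]
0.0545 [ 0.72 -0.43 -1.18]
0.053 [-0.24  0.25 -1.47]
0.052 [-0.36  0.18  1.17]
[-0.92301509 -0.10742354  0.06588581] 0.09286997545684282
11.8333
```

View pics/c2.png

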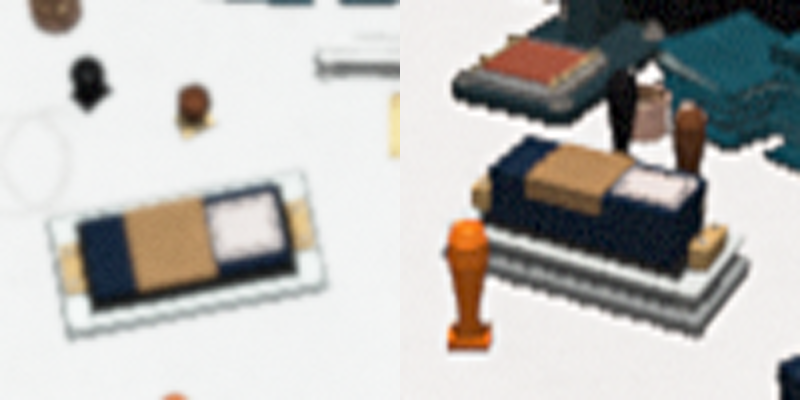

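```bash
python3 - <<'E'
from m import *
im=cv2.imread("pics/top2.png"); h=cv2.cvtColor(im,cv2.COLOR_BGR2HSV);H,S,V=cv2.split(h)
tan=((H>8)&(H<28)&(S>60)&(V>90)).astype(np.uint8)
w=win(tan,280,352,182,226); n,l,st,c=cv2.connectedComponentsWithStats(w)
for i in range(1,n):
    if st[i,4]>12: print("tan",st[i],c[i].round(1),rectw("top",l==i,.062 if st[i,4]>150 else .042))
im0=cv2.imread("pics/top0.png");h0=cv2.cvtColor(im0,cv2.COLOR_BGR2HSV)
t0=((h0[...,0]>8)&(h0[...,0]<28)&(h0[...,1]>60)&(h0[...,2]>90)).astype(np.uint8)
n,l,st,c=cv2.connectedComponentsWithStats(win(t0,280,352,182,226))
for i in range(1,n):
    if st[i,4]>12: print("stop0",st[i],rectw("top",l==i,.042)[::3])
V2=win((S>40)|(V<150),285,349,180,225)  # dark incl. label hole
lab=win((S<60)&(V>165),318,345,186,208).astype(np.uint8)
n,l,st,c=cv2.connectedComponentsWithStats(lab)
for i in range(1,n):
    if st[i,4]>20: print("lab",st[i],rectw("top",l==i,.062))
navy=win((H>95)&(H<130)&(S>90)&(V<120),285,349,180,225)
print("navy+band",rectw("top",cv2.morphologyEx((navy|w.astype(bool)).astype(np.uint8),3,np.ones((3,3))),.062))
blk=win((V<70)&(S<=90),285,349,180,225);print("h samples",h[200:222:2,300].tolist())
E
```

```text
tan [301 189  23  24 417] [311.9 200.7] (array([0.51348059, 0.04125102]), [61.9576416015625, 63.320899963378906], np.float32(0.24403378), array([0.51306749, 0.04116006]))
tan [341 191   7  11  56] [344.2 195.9] (array([ 0.53673529, -0.05738076]), [15.22840404510498, 33.83266067504883], np.float32(0.2241837), array([ 0.53670615, -0.05722275]))
tan [285 201   7  12  58] [288.2 206.9] (array([0.49490277, 0.1144744 ]), [15.655182838439941, 35.697532653808594], np.float32(0.24924512), array([0.49463247, 0.11385282]))
stop0 [341 191   7  11  56] (array([ 0.53673529, -0.05738076]), array([ 0.53670615, -0.05722275]))
stop0 [285 201   7  12  58] (array([0.49490277, 0.1144744 ]), array([0.49463247, 0.11385282]))
lab [318 186  14   4  29] (array([0.55586664, 0.00471772]), [9.420246124267578, 39.7647590637207], np.float32(1.6136057), array([0.55796183, 0.01014297]))
lab [340 186   5   5  22] (array([ 0.556591  , -0.04882209]), [12.267292976379395, 12.557004928588867], np.float32(0.04279335), array([ 0.55704661, -0.04959295]))
lab [322 189  18  15 215] (array([ 0.52905811, -0.01401626]), [40.26650619506836, 51.580787658691406], np.float32(1.8145375), array([ 0.52906736, -0.01472264]))
navy+band (array([0.51348865, 0.04004076]), [63.92497253417969, 167.6731719970703], np.float32(1.8141066), array([0.50632929, 0.0559978 ]))
h samples [[109, 115, 60], [107, 143, 59], [107, 157, 57], [107, 151, 59], [106, 167, 58], [106, 153, 60], [106, 158, 50], [110, 64, 24], [83, 11, 91], [80, 7, 234], [86, 9, 193]]
```

The box lies flat, about 2 mm off the stop midpoint, and is square; label centre is at (.529,-.015). Next is the stamp.

```bash
python3 - <<'E'
from h import *
from bench import env,eyes
q=down(-.75); P=np.array([.621,.027,0])
env.move_ptp(P+[0,0,.17],q)
env.move_straight(P+[0,0,.053],feed=.1)
print(env.get_obs()["contact_force"])
env.gripper_close(); o=env.get_obs(); print(o["finger_gap"],o["tcp_pos"],o["contact_force"],o["time"])
env.move_straight(P+[0,0,.20],feed=.12)
o=env.get_obs(); print(o["finger_gap"],o["qpos"].round(2),o["contact_force"])
p=eyes.camera_params("scene"); C=-np.array(p["R"]).T@p["t"]
n=0
for pos in [(.3,-.35,.35),(.4,-.3,.35),(.45,-.2,.35),(.5,-.1,.35),(.35,-.35,.45),(.5,-.25,.4),(.45,-.1,.45)]:
  pos=np.array(pos); d=C-pos; az=np.arctan2(d[1],d[0])
  for th in (1.5,1.2,.9,.6):
    x=np.array([np.sin(th)*np.cos(az),np.sin(th)*np.sin(az),-np.cos(th)])
    for r in np.arange(0,2*np.pi,np.pi/6):
        b=np.array([-np.sin(az),np.cos(az),0]); c=np.cross(x,b); y=np.cos(r)*b+np.sin(r)*c
        Q=Rn.from_matrix(np.c_[x,y,np.cross(x,y)]).as_quat()
        a=env.inverse_kinematics(pos,Q)
        if a is not None: print(pos,th,round(r,2),np.round(a,2),proj("scene",pos).round()); break
    if a is not None: break
E
```

```text
[-0.10586479 -0.00204886 -1.03679798]
0.026940586312494744 [0.62104653 0.02698883 0.05297979] [ 0.79755483 -0.14971513  0.04818549] 15.5833
0.02751541437525654 [-0.45  0.56  0.48  1.9  -0.36  0.77 -0.52] [-0.23418505 -0.29718119 -0.86632141]
[ 0.3  -0.35  0.35] 1.5 0.0 [-0.28  0.95  0.92  2.    0.55  1.38 -0.76] [414. 127.]
[ 0.4  -0.3   0.35] 1.5 0.0 [-0.34  0.99  0.88  1.8   0.46  1.59 -0.7 ] [415. 114.]
[ 0.45 -0.2   0.35] 1.5 0.0 [-0.49  0.99  0.84  1.75  0.41  1.7  -0.72] [383. 105.]
[ 0.5  -0.1   0.35] 1.5 0.0 [-0.6   1.    0.8   1.64  0.36  1.85 -0.73] [358.  98.]
[ 0.35 -0.35  0.45] 1.5 0.0 [-0.28  0.84  0.94  1.82  0.61  1.63 -0.64] [435.  60.]
[ 0.5  -0.25  0.4 ] 1.5 0.0 [-0.36  0.99  0.86  1.55  0.46  1.85 -0.61] [417.  81.]
[ 0.45 -0.1   0.45] 1.5 0.0 [-0.78  0.96  1.11  1.74  0.41  1.78 -0.5 ] [347.  54.]
```

```bash
python3 - <<'E'
from h import *
from bench import env,eyes
p=eyes.camera_params("scene"); C=-np.array(p["R"]).T@p["t"]
def Qf(pos,th,r):
    d=C-pos; az=np.arctan2(d[1],d[0])
    x=np.array([np.sin(th)*np.cos(az),np.sin(th)*np.sin(az),-np.cos(th)])
    b=np.array([-np.sin(az),np.cos(az),0]); c=np.cross(x,b); y=np.cos(r)*b+np.sin(r)*c
    return Rn.from_matrix(np.c_[x,y,np.cross(x,y)]).as_quat()
best=None
for pos in [(.15,-.42,.38),(.2,-.42,.38),(.25,-.4,.38),(.2,-.38,.35),(.3,-.35,.35)]:
    pos=np.array(pos); d=C-pos; th=np.pi/2+np.arctan2(d[2],np.hypot(*d[:2]))
    for r in (0,.5,-.5):
        a=env.inverse_kinematics(pos,Qf(pos,th,r))
        if a is not None: best=(pos,Qf(pos,th,r));print(pos,th,r,np.round(a,2));break
    if best: break
env.move_straight([.55,-.1,.35],feed=.25)
a=env.inverse_kinematics(*best); env.goto_joints(a); env.pause(.3)
o=env.get_obs(); print(o["tcp_pos"],o["tcp_rot"],o["time"],o["finger_gap"])
im=eyes.capture("scene")[:,:,::-1]; cv2.imwrite("pics/s3.png",im)
X=Rn.from_quat(o["tcp_rot"]).as_matrix(); f=o["tcp_pos"]+.053*X[:,0]; u=proj("scene",f); print(u,proj("scene",f+.02*X[:,1]))
x0,y0=(u-25).astype(int); cv2.imwrite("pics/c3.png",cv2.resize(im[y0:y0+50,x0:x0+50],(500,500),interpolation=2)); print(x0,y0)
E
```

```text
[ 0.15 -0.42  0.38] 1.7801802908504492 0 [-0.11  1.07  0.99  2.27  0.87  1.16 -1.02]
[ 0.1501199  -0.41999427  0.38001174] [ 0.10139238  0.02353662  0.96912198 -0.22353569] 20.1 0.027152825269280232
[412.21249129 129.62937525] [431.90302635 131.08053528]
387 104
```

View pics/c3.png

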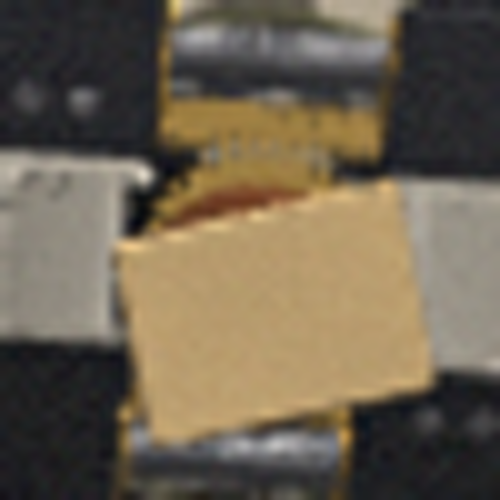

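The crop shows the brass foot face-on, centred near scene pixel (414,135), with its long side about 0.29 rad off the jaw axis. It sits about 5 mm off the tool axis across the jaws. I'll compute this properly and take an upright side view to separate offset from tilt.

```bash
python3 - <<'E'
from h import *
from bench import env,eyes
im=cv2.imread("pics/s3.png"); o=env.get_obs(); X=Rn.from_quat(o["tcp_rot"]).as_matrix(); T=o["tcp_pos"]
crop=cv2.resize(im[104:154,387:437],(500,500),interpolation=2); h=cv2.cvtColor(crop,cv2.COLOR_BGR2HSV)
print(h[320,280],h[130,250])
m=(cv2.inRange(h,(12,60,130),(28,150,255))); m=cv2.morphologyEx(m,cv2.MORPH_OPEN,np.ones((61,61)))
c=max(cv2.findContours(m,0,2)[0],key=cv2.contourArea)
b=cv2.boxPoints(cv2.minAreaRect(c)); 
for nm,B in (("auto",b),("eye",np.array([(118,243),(398,182),(435,383),(155,438)]))):
    W=[]
    for uv in B:
        C,d=ray("scene",(np.array(uv)+.5)/10-.5+[387,104]); s=((T+.053*X[:,0]-C)@X[:,0])/(d@X[:,0]); W.append(X.T@(C+s*d-T))
    W=np.array(W)[:,1:]*1000; e=[W[(i+1)%4]-W[i] for i in range(4)]
    L=max(e,key=np.linalg.norm); print(nm,"centre(y,z)mm",W.mean(0).round(1),"sizes",[round(float(np.linalg.norm(k)),1) for k in e],"long angle in tool yz",np.arctan2(L[1],L[0]))
pos=np.array([.3,-.35,.42])
for k in (0,np.pi):
    a=env.inverse_kinematics(pos,down(.456+k)); print(k,None if a is None else a.round(2))
    if a is not None: env.goto_joints(a);break
env.pause(.3)
o=env.get_obs(); print(o["tcp_pos"],o["time"])
im=eyes.capture("scene")[:,:,::-1]; cv2.imwrite("pics/s4.png",im)
u=proj("scene",pos-[0,0,.053]); v=proj("scene",pos); print(u,v)
x0,y0=(u-[25,35]).astype(int); cv2.imwrite("pics/c4.png",cv2.resize(im[y0:y0+50,x0:x0+50],(500,500),interpolation=2)); print(x0,y0)
E
```

```text
[ 19 105 184] [ 20 148 153]
auto centre(y,z)mm [ 2.1 -4.8] sizes [30.2, 23.4, 30.4, 23.8] long angle in tool yz -2.874373930346565
eye centre(y,z)mm [ 2.5 -5.1] sizes [28.9, 21.0, 29.0, 20.7] long angle in tool yz -2.8621401503641746
0 [ 1.67  0.21 -1.1   1.88  0.2   1.17  0.96]
[ 0.30005905 -0.34996911  0.41968828] 22.5583
[415.3794927  115.96206468] [419.09992848  81.49455719]
390 80
```

View pics/c4.png

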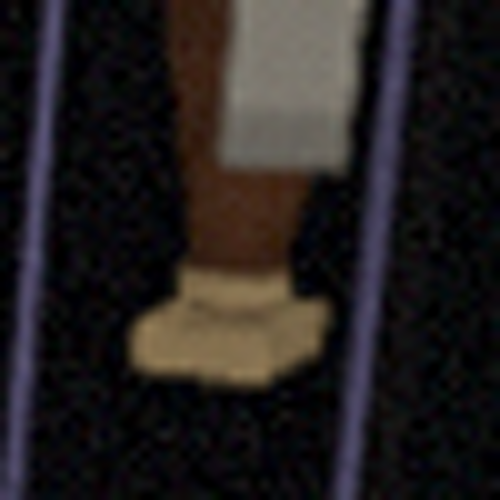

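The stamp hangs upright: its handle and foot run parallel to the finger (foot about (412,113)), shifted about 5 mm across the jaws and not tilted. I'll put this offset and the foot's yaw into the stamping pose.

```bash
cat > pose.py <<'E'
from h import *
L=np.array([.529,-.015]); 
def tgt(yaw,off=(.0015,-.0049)):
    y=np.array([np.cos(yaw),np.sin(yaw)]);z=np.array([np.sin(yaw),-np.cos(yaw)])
    return L-off[0]*y-off[1]*z
E
python3 - <<'E'
from pose import *
from bench import env
for yaw in (1.814+.275,1.814+.275-np.pi):
    xy=tgt(yaw)
    for z in (.25,.115):
        a=env.inverse_kinematics(np.array([*xy,z]),down(yaw)); print(yaw,xy,z,None if a is None else a.round(2))
print(env.get_obs()["qpos"].round(2))
E
```

```text
2.089 [ 0.53399966 -0.013876  ] 0.25 [ 0.58  0.5  -0.94  1.98  0.51  0.91  1.46]
2.089 [ 0.53399966 -0.013876  ] 0.115 [ 0.44  0.66 -0.77  2.11  0.76  0.67  1.24]
-1.0525926535897931 [ 0.52400034 -0.016124  ] 0.25 [ 0.48  0.43 -0.76  2.01  0.4   0.85 -1.56]
-1.0525926535897931 [ 0.52400034 -0.016124  ] 0.115 [ 0.28  0.59 -0.51  2.14  0.56  0.54 -1.7 ]
[ 1.67  0.21 -1.1   1.88  0.2   1.17  0.96]
```

```bash
python3 - <<'E'
from pose import *
from bench import env,eyes
yaw=1.814+.275; xy=tgt(yaw)
env.move_ptp([*xy,.25],down(yaw))
env.move_straight([*xy,.123],feed=.1); env.pause(.3)
o=env.get_obs(); print(o["tcp_pos"],o["finger_gap"],o["contact_force"],o["time"])
for n in ("top","scene"): cv2.imwrite(f"pics/{n}5.png",eyes.capture(n)[:,:,::-1])
t=cv2.imread("pics/top5.png")[150:230,280:360];s=cv2.imread("pics/scene5.png")[150:220,290:360]
cv2.imwrite("pics/c5.png",np.hstack([cv2.resize(t,(250,250),interpolation=2),cv2.resize(s,(550,550),interpolation=2)[:250*0+550]][1:]))
Lw=np.array([*L,.062]); print("label px",proj("scene",Lw),"foot px",proj("scene",Lw+[0,0,.008]))
E
```

```text
[ 0.53409686 -0.01396156  0.1232516 ] 0.02738225006902847 [-0.80074849  0.52224555 -0.58209034] 25.95
label px [333.69509178 196.52282805] foot px [333.77588424 193.94243294]
```

View pics/c5.png

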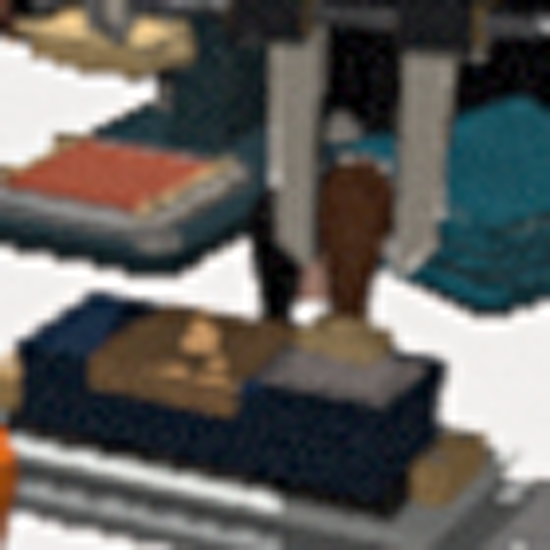

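The foot hovers over the label: crop about (347,345), predicted (344,345), with the label centre at about (347,370). That is aligned within about 2 mm, so I'll press down guided by force.

```bash
python3 - <<'E'
from pose import *
from bench import env,eyes
yaw=1.814+.275; xy=tgt(yaw)
def F(n=12):
    v=[]
    for _ in range(n): env.pause(.03); v.append(env.get_obs()["contact_force"])
    return np.mean(v,0)
f0=F(); print(f0.round(2)); zc=None; z=.119
while z>.104:
    env.move_straight([*xy,z],feed=.02); f=F(8)-f0; o=env.get_obs(); print(round(z,4),o["tcp_pos"][2].round(4),f.round(2))
    if f[2]>4.2: break
    z-=.001 if f[2]<1 else .0007
print(F()-f0,o["finger_gap"],env.get_obs()["time"])
for n in ("top","scene"): cv2.imwrite(f"pics/{n}6.png",eyes.capture(n)[:,:,::-1])
s=cv2.imread("pics/scene6.png")[150:220,290:360]
cv2.imwrite("pics/c6.png",cv2.resize(s,(560,560),interpolation=2))
E
```

```text
[-0.03 -0.09 -0.84]
0.119 0.119 [-0.14  0.31  0.03]
0.118 0.118 [-0.06  0.3  -0.32]
0.117 0.117 [-0.09 -0.3   0.05]
0.116 0.116 [-0.16  0.16  0.18]
0.115 0.115 [-0.04 -0.08 -0.02]
0.114 0.1141 [-0.34  0.28  2.4 ]
0.1133 0.1133 [-0.01  0.26  3.27]
0.1126 0.1126 [0.24 0.21 3.43]
0.1119 0.1119 [-0.06  0.31  3.93]
0.1112 0.1112 [-0.09  0.68  4.44]
[-0.31571347  0.45051841  4.37130126] 0.02735413937581822 32.1167
```

View pics/c6.png

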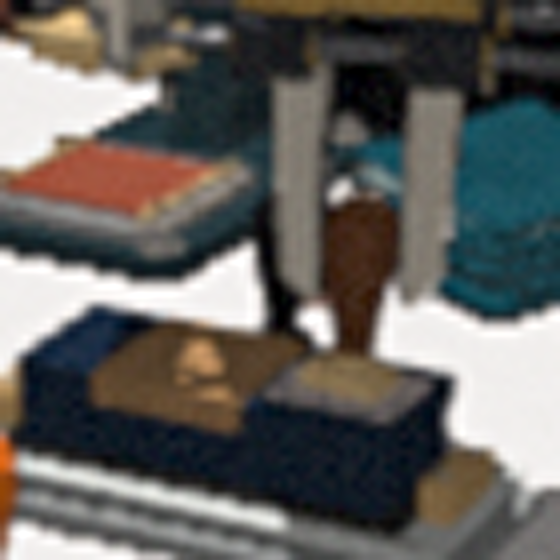

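The foot sits flat and square inside the label, centred at about crop (352,383), predicted (350,382). The push is 4.4 N about 3.5 mm after contact. I'll go down 0.5 mm more, check and hand in.

```bash
python3 - <<'E'
from pose import *
from bench import env
yaw=1.814+.275; xy=tgt(yaw)
env.move_straight([*xy,.1107],feed=.01); env.pause(.6)
v=[]
for _ in range(15): env.pause(.03); v.append(env.get_obs()["contact_force"][2])
o=env.get_obs(); print(np.mean(v)+.84,o["tcp_pos"],abs(o["joint_vel"]).max(),o["finger_gap"],o["time"])
env.finish_job()
E
```

```text
4.780447339886666 [ 0.53400343 -0.01387081  0.11071338] 0.002367343153391981 0.027467189578913247 33.5667
the job is handed in; nothing more can be done
```

The labelled box is on the stamping bed and released. The robot is still holding the stamp pressed on its label, and I handed the job in at 33.6 s; no verdict was reported.

- **Box:** It lies flat and square, about 2 mm off the midpoint between the end stops (measured from the top camera after release).
- **Stamp position:** I gripped the brown and brass stamp about 5 mm off the tool axis across the jaws. I measured that offset and the foot's angle with the foot held up to the scene camera, and corrected for both. In the last picture the foot was square and about 1 mm or less from the label centre.
- **Press:** The push was about 4.8 N. The platen had sunk about 4 mm, judged from the contact height and the force because I could not read it directly. The stamp was still and held firmly, with a finger gap of 27 mm.
- **Disagreement:** The foot view also showed a 2 mm offset along the jaws, which I only partly corrected because it is within the camera calibration error.
- **Not re-measured:** I did not check the plain box, foil roll and rubbing block again at the end. No move came near them.

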